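# Close a fermenting jar: lid disc, then screw band

### The job

Close the open jar of carrots that stands in the holder. Lower the white vented lid disc into its mouth so that it lies flat and fully home, and let go of it; then put the steel screw band over it, feel for the place where the band drops past the threads, and screw it down fingertip-tight: the band must firmly clamp the disc, but do not wrench it or press hard on the glass. Do not drop the disc in, and leave the other things on the worktop where they are.

Things in the scene. Friction and masses are not known exactly. Their poses are not given: they have to be found in the camera images.
- jar: The open jar: round clear glass packed with carrot sticks, 84 mm across, standing fixed in a grey suction-foot holder 104 mm across; it will not slide or turn. Origin: centre of the holder's underside, on the worktop; z up. The shoulder narrows between 94 and 109 mm up to a neck 53 mm across. Rim at 130 mm. The jar is round: its yaw tells nothing about where the threads begin.
- jar_mouth (a point): Centre of the rim plane, 130 mm up. Mouth 46 mm inside, neck wall 3.5 mm. Outside the neck, 59 mm over them, are 4 glass thread ramps 90 deg apart, each 58 deg long, 3 mm thick, tops 4 mm below the rim, falling clockwise (from above) to 8 mm below it. Between them are 32 deg gaps open from above. Which way the gaps point is not measured and differs each time: find them by feel or sight.
- disc: White plastic lid disc, 40 to 70 g, lying plug down. Origin: centre of the plug's underside, z up. Plug 44.4 mm across, 5 mm deep, edge slightly tapered; flange 53 mm across, 3 mm thick (z 5 to 8 mm); in its middle a round valve post 18 mm across, z 8 to 28 mm, to hold it by. Home: plug in the mouth, flange flat on the rim, so origin 5 mm below jar_mouth. Any yaw.
- disc_post (a point): Point on the disc's axis, 18 mm above the disc's origin, half-way up the valve post.
- band: Steel ring, 66 mm across outside, 18 mm high, 50 to 85 g, lying mouth down. Origin: centre of its lower edge, z up. Bore 61 mm; top lip 2.5 mm thick with a 40 mm hole that clears the post. Inside at the lower edge 4 lugs 90 deg apart, 3 mm high, 6 mm wide, 3 mm deep; the first at the band's x axis, each under a flat thumb pad. On the disc its origin is 12.5 mm below jar_mouth.
- band_top (a point): Centre of the band's top, 18 mm above its origin. Lugs standing on ramps hold the band 4 to 8 mm too high, rising as it turns anticlockwise (from above), till it drops into the gaps onto the disc. Then clockwise: loose for 0.4 to 0.9 rad, then some 250 N per rad on the disc. 0.15 to 0.3 N m more than when loose (read at rest) is fingertip-tight; 0.3 rad past first resistance is too far.
- full_jar: A like jar, already closed, full of carrots, 0.75 kg, 84 mm across, 155 mm high; origin under its centre. Leave it alone.
- tumbler: Dark steel drinking tumbler with a black lid, 76 mm across, 172 mm high, 0.45 kg; origin under its centre. Leave it alone.
- salt_bowl: Small white ceramic bowl, 90 mm across, 40 mm high; origin under its centre. Leave it alone.
- spoon: Wooden spoon, 240 mm long, lying on the worktop; origin under it, handle towards its own -x. Leave it alone.
There are look-alikes about, which are no part of the job. Of the things that look like the disc, the largest one is meant.

How it is judged:
By the outcome, as a careful person would: the job done as asked, in the order asked, and still so for the second after the job is handed in, with the robot touching nothing.
It also fails if it takes over 70 s, if anything falls off the work surface, if the arm or the gripper's body presses on something with over 40 N, if the wrist force passes 120 N, or if a joint passes its speed limit or range.

### The arm

A 7-joint arm with a two-finger parallel gripper is mounted at the origin on the work surface. World frame = base frame: x ahead of the robot, y to its left, z up, the work surface at z = 0. Lengths are in m, angles in degrees, forces in N, time in s.
With the tool pointing down it reaches from about 0.425 to 0.95 m from the base axis. Payload 4.7 kg.
Tool frame: the origin (TCP) lies at the very end of the fingers, on their centre line; the grasp point (between the pads) lies 19 mm behind it; z points along the fingers, y is the line along which they close (so a half turn about z gives the same grasp; the last joint's range is limited). The gripper opens to 87 mm and grips with 3 to 60 N. Pads are 19 mm wide; open, the fingers measure 117 mm over their backs; the gripper's body (75 mm by 190 mm) begins 51 mm behind the grasp point.
Start: joints at [-73.849, 26.849, -2.785, 87.806, 1.381, 65.374, -4.715], TCP at [0.206, 0.643, 0.223] pointing down, gripper open.
Joint ranges: [-148.3, 148.3], [-19.14, 114.17], [-79.39, 73.82], [5.75, 140.21], [-59.74, 239.74], [12.07, 113.84], [-152.46, 152.46]. Speed limits (degrees/s): [147.25, 147.25, 180, 180, 180, 180, 180].

### API

Orientations are given as a 3x3 rotation matrix whose columns are the frame's x, y, z axes.
In Python, from rig import arm gives the robot as it stands.
- The arm moves only by the tool servo_tool, never from a script. Its argument "deltas" is a list of rows, each a list of 3 entries, a list of its own where there are three numbers: the opening, from 0 (shut) to 1 (fully open), then the shift along the tool's x, y, z in units of 50 mm (1.0 is 50 mm), then the turn, a rotation vector about the tool's x, y, z in units of 10 degrees (1.0 is 10 degrees). In form: [[fingers, [tx, ty, tz], [ax, ay, az]], ...]. A call has 1 to 20 rows; each row shifts and turns the commanded pose from where the row before left it, along the tool's axes as they then stand; what a row does not reach is not made up. A row lasts 1/8 s, in which the tool goes at most 62.5 mm and 10.7 degrees, less where a joint would pass 70% of its speed; a pose out of reach is approached as far as the arm can. A call is refused whole if a number of a shift passes 1 or a number of a turn 1, either way. A call with a gripper value outside its range is refused whole. The fingers move at their own pace and stop on an object; "newtons" is the grip in N (left out, the last holds). Time passes only in rows, so rows that do not move let the fingers close. It gives the time, the measured TCP pose, the force, the opening and the grip force at its end, in the units of the state.
- arm.get_state(): the state, without advancing time (a new reading comes with each control period).
- arm.capture(name): name is "scene" or "top"; returns a dict with "color" (420x560x3 uint8, red, green, blue), "fx", "fy", "cx", "cy" (pixels), "dist_coeffs" ([k1, k2, p1, p2, k3] as OpenCV has them; the pictures are not rectified), "R" (3x3) and "t" (3): a world point X has camera coordinates R X + t. Camera axes: x right, y down, z forward; pixel columns grow to the right and rows downward; lengths in m; the calibration is good to about 2 mm. A picture is of the moment at which its call begins. There is no depth.
- arm.hand_in(): hands the job in; it is judged then, once.
The state is a dict: "t": time; "qpos": joint angles; "dq": joint speeds; "joint_torque": joint torques, N m; "eef_pos": TCP position; "ee_rot": TCP orientation; "ft_force": force on the tool from outside, world axes, zero at the start; "moment": the same for the moment, N m; "gripper_width": finger opening in m; "gripper_force": force on a finger pad.
Only numpy, scipy, OpenCV 4.12 (cv2) and the standard library are available. Lean on these libraries where they do the work, as an engineer would, in place of code of your own. Each camera call takes 0.05 s, during which the arm holds its last target. There are 200 camera calls.

## Working session

There is one attempt and no reset: what is moved stays moved. The work goes in short steps, Python scripts to look and compute and a tool call to move; the robot and the scene stay as the last step left them, time stands still between calls to the robot, and variables do not carry over. Pictures are saved under pics/ and viewed, at most 10 in all, crops included, and the job is handed in when it is done.

Besides the shell and the picture viewer there is one more tool, called by a JSON object that holds its "method" and its "body", one argument or row to a line. servo_tool: Moves the arm, as the interface text tells. Its arguments: {"type":"object","properties":{"deltas":{"type":"array","items":{"type":"array"}},"newtons":{"type":"number"}},"required":["deltas"]}

```bash
mkdir -p pics; ls; python3 - <<'E'
from rig import arm
import cv2
for n in("scene","top"):
    c=arm.capture(n); cv2.imwrite(f"pics/{n}0.png",c["color"][:,:,::-1])
    print(n,c["fx"],c["fy"],c["cx"],c["cy"],c["dist_coeffs"],c["R"],c["t"])
s=arm.get_state(); print(s)
E
```

```text
pics
scene 420.7815455628769 420.7815455628769 286.9285176194532 210.22838349274144 [0.00397567 0.         0.         0.         0.        ] [[ 0.04962235  0.99866923 -0.01404931]
 [ 0.69161977 -0.04450703 -0.72088918]
 [-0.72055514  0.02605543 -0.69290793]] [-0.01010738 -0.30263003  1.54792958]
top 409.2900072522657 409.2900072522657 287.64818221355847 207.28558632171183 [-0.02325905  0.          0.          0.          0.        ] [[ 0.02332701 -0.9992885   0.02963693]
 [-0.98724221 -0.02769614 -0.15679844]
 [ 0.1575077  -0.02560119 -0.98718585]] [-0.02365045  0.56343847  0.99316429]
{'t': 0.1, 'qpos': array([-73.84868604,  26.89276042,  -2.78617336,  87.86475512,
         1.38172602,  65.37575264,  -4.71603252]), 'dq': array([-0.00306591, -0.01472029, -0.07825974, -0.11849394, -0.02773175,
       -0.08688746, -0.04661231]), 'joint_torque': array([ 6.31640632e-04, -5.09167778e+01, -8.10317486e-02, -2.36831439e+01,
       -6.14597113e-02,  3.44557164e-02,  6.49007802e-05]), 'eef_pos': array([0.20623602, 0.64217069, 0.22161929]), 'ee_rot': array([[-9.52107599e-01,  3.05762808e-01, -4.75165540e-04],
       [ 3.05763172e-01,  9.52106130e-01, -1.67352026e-03],
       [-5.92922305e-05, -1.73865948e-03, -9.99998487e-01]]), 'ft_force': array([-0.60270027,  0.10390031, -0.19755964]), 'moment': array([-0.02264667, -0.02673328, -0.0093801 ]), 'gripper_force': 0.0, 'gripper_width': 0.08678910299375904}
```

View pics/scene0.png

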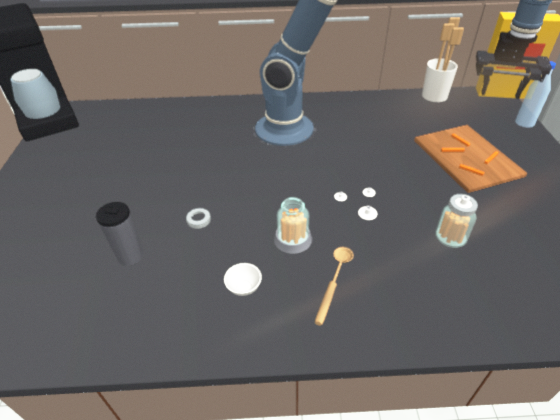

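View pics/top0.png

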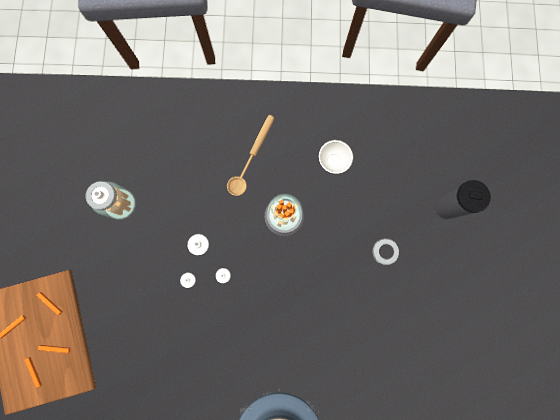

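The scene picture shows the jar at about (293,225), the largest disc at (368,213) and the band at (199,218). In the top picture they are at (285,213), (198,244) and (386,252). I'll enlarge those six regions.

```bash
cat > h.py <<'E'
import cv2, numpy as np
from rig import arm
def ray(c,uv):
    K=np.array([[c["fx"],0,c["cx"]],[0,c["fy"],c["cy"]],[0,0,1]])
    p=cv2.undistortPoints(np.array([[uv]],float),K,np.array(c["dist_coeffs"])).ravel()
    R=np.array(c["R"]);return -R.T@np.array(c["t"]),R.T@np.array([p[0],p[1],1])
def at_z(c,uv,z):
    o,d=ray(c,uv); return o+d*(z-o[2])/d[2]
def proj(c,X):
    K=np.array([[c["fx"],0,c["cx"]],[0,c["fy"],c["cy"]],[0,0,1]])
    return cv2.projectPoints(np.array(X,float).reshape(-1,3),cv2.Rodrigues(np.array(c["R"]))[0],np.array(c["t"]),K,np.array(c["dist_coeffs"]))[0].reshape(-1,2)
def crop(c,u,v,w=26,h=28,s=10):   # crop half width/height, scaled with ticks
    im=np.ascontiguousarray(c["color"][v-h:v+h,u-w:u+w,::-1])
    im=cv2.resize(im,None,fx=s,fy=s,interpolation=cv2.INTER_CUBIC)
    for k in range(-w,w):
        if (u+k)%10==0: cv2.line(im,((k+w)*s+s//2,0),((k+w)*s+s//2,8),(0,255,255),1); cv2.putText(im,str(u+k),((k+w)*s-8,20),0,.35,(0,255,255))
    for k in range(-h,h):
        if (v+k)%10==0: cv2.line(im,(0,(k+h)*s+s//2),(8,(k+h)*s+s//2),(0,255,255),1); cv2.putText(im,str(v+k),(10,(k+h)*s+8),0,.35,(0,255,255))
    return im
E
python3 - <<'E'
from h import *
t=arm.capture("top");s=arm.capture("scene")
im=np.vstack([np.hstack([crop(t,*p,22,25,6) for p in((285,213),(198,244),(386,252))]),np.hstack([crop(s,*p,22,25,6) for p in((293,215),(368,210),(199,218))])])
print(im.shape);cv2.imwrite("pics/c1.png",im)
E
```

```text
(600, 792, 3)
```

View pics/c1.png

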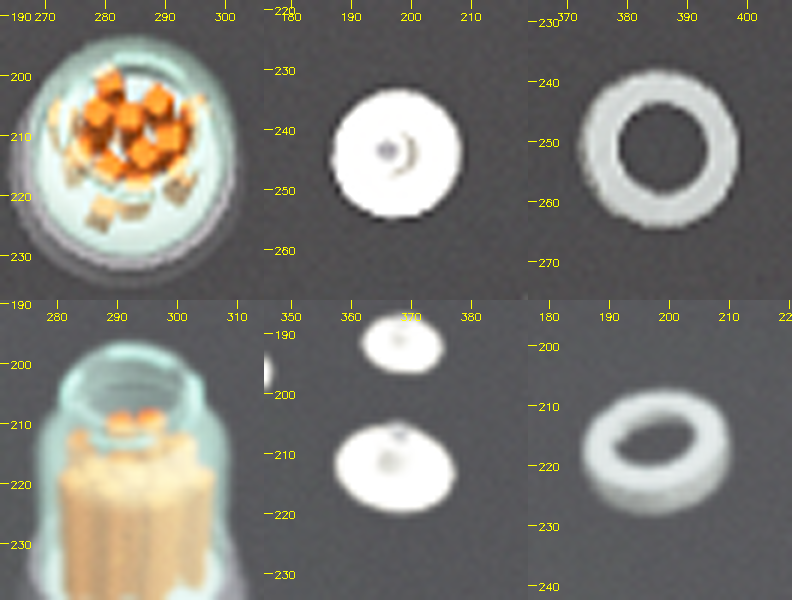

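The crops show these positions:

| View | Jar | Disc | Band |
|---|---|---|---|
| Top | rim about (284,208) | (197.5,243.5) | hole (386,251) |
| Scene | rim about (292,205) | (367.5,211.5) | hole about (198,214) |

I'll fit ellipses and overlay the models to check them.

```bash
python3 - <<'E'
from h import *
from scipy.ndimage import label
t=arm.capture("top");s=arm.capture("scene")
def ell(c,u,v,w,f):
    g=cv2.resize(c["color"][v-w:v+w,u-w:u+w].max(2),None,fx=8,fy=8,interpolation=cv2.INTER_CUBIC)
    m=f(g).astype(np.uint8); L,n=label(m); k=L[w*8,w*8] 
    if k==0: print("miss");return (u,v)
    cs,_=cv2.findContours((L==k).astype(np.uint8),cv2.RETR_EXTERNAL,cv2.CHAIN_APPROX_NONE)
    e=cv2.fitEllipse(max(cs,key=len)); 
    r=((e[0][0]+.5)/8-.5+u-w,(e[0][1]+.5)/8-.5+v-w); print(r,np.array(e[1])/8); return r
d=ell(t,198,244,16,lambda g:g>160); print("disc top",at_z(t,d,.0065))
d2=ell(s,367,212,13,lambda g:g>160); print("disc scene",at_z(s,d2,.0065))
b=ell(t,386,251,14,lambda g:g<130); print("band top",at_z(t,b,.018))
b2=ell(s,198,215,12,lambda g:g<130); print("band scene",at_z(s,b2,.017))
print("jar top",at_z(t,(284,208.5),.13),"scene",at_z(s,(292.2,205),.13))
D=(at_z(t,d,.0065)+at_z(s,d2,.0065))/2;B=(at_z(t,b,.018)+at_z(s,b2,.017))/2;J=(at_z(t,(284,208.5),.13)+at_z(s,(292.2,205),.13))/2
a=np.linspace(0,2*np.pi,90)
def circ(X,r,z):return np.c_[X[0]+r*np.cos(a),X[1]+r*np.sin(a),0*a+z]
out=[]
for c,ps in((t,((285,213),(198,244),(386,252))),(s,((293,215),(368,210),(199,218)))):
    row=[]
    for p,Cs in zip(ps,([(J,.0265,.13),(J,.023,.13),(J,.052,.0),(J,.042,.09)],[(D,.0265,.008),(D,.009,.028)],[(B,.033,.018),(B,.02,.018),(B,.033,0)])):
        im=crop(c,*p,22,25,6)
        for X,r,z in Cs:
            q=((proj(c,circ(X,r,z))-np.array(p)+[22.5,25.5])*6).astype(np.int32)
            cv2.polylines(im,[q],True,(0,0,255),1)
        row.append(im)
    out.append(np.hstack(row))
cv2.imwrite("pics/c2.png",np.vstack(out))
E
```

```text
(197.60327339172363, 244.2101707458496) [20.86080551 21.41940117]
disc top [0.46701171 0.21993037 0.0065    ]
(367.3364896774292, 212.60499668121338) [14.41624928 19.82543755]
disc scene [0.46831345 0.21875966 0.0065    ]
(385.99910736083984, 251.2006320953369) [14.47977924 15.02314663]
band top [ 0.46051692 -0.26642715  0.018     ]
(198.0343360900879, 216.31007480621338) [ 6.3512187 12.4505291]
band scene [ 0.46317937 -0.26550418  0.017     ]
jar top [0.54717375 0.0014438  0.13      ] scene [ 0.55390138 -0.00229226  0.13      ]
```

View pics/c2.png

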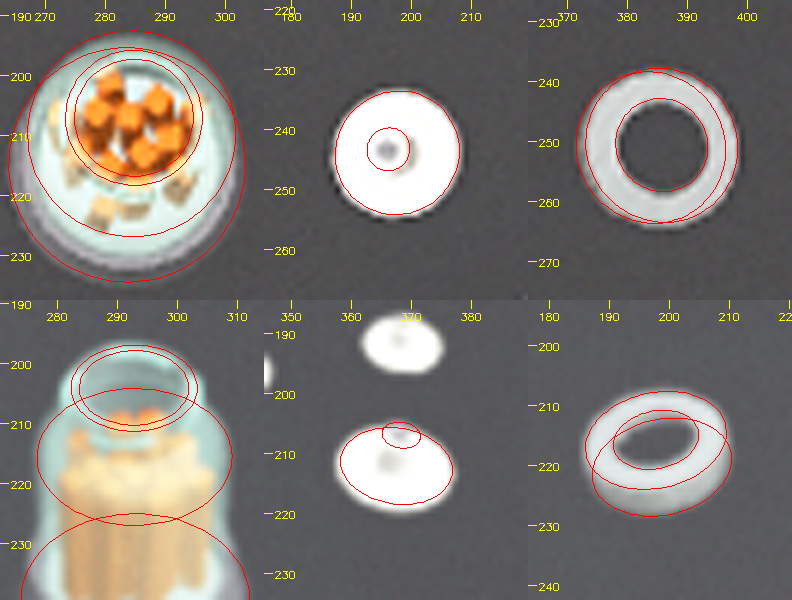

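Disc is at about (0.4677, 0.2193), band at (0.462, -0.266) and jar at (0.5505, -0.0005). The jar is the least certain, so I'll correct it by feel. First I move above the disc.

{"method": "servo_tool", "body": {
  "deltas": [
    [0.55,[-0.54,-0.46,0.17],[0,0,0]],
    [0.55,[-0.54,-0.46,0.17],[0,0,0]],
    [0.55,[-0.54,-0.46,0.17],[0,0,0]],
    [0.55,[-0.54,-0.46,0.17],[0,0,0]],
    [0.55,[-0.54,-0.46,0.17],[0,0,0]],
    [0.55,[-0.54,-0.46,0.17],[0,0,0]],
    [0.55,[-0.54,-0.46,0.17],[0,0,0]],
    [0.55,[-0.54,-0.46,0.17],[0,0,0]],
    [0.55,[-0.54,-0.46,0.17],[0,0,0]],
    [0.55,[-0.54,-0.46,0.17],[0,0,0]],
    [0.55,[-0.54,-0.46,0.17],[0,0,0]],
    [0.55,[-0.54,-0.46,0.17],[0,0,0]],
    [0.55,[-0.54,-0.46,0.17],[0,0,0]],
    [0.55,[-0.54,-0.46,0.17],[0,0,0]],
    [0.55,[0,0,0],[0,0,0]]
  ]
}}

```text
t: 2.17
eef_pos: [0.469, 0.2173, 0.1031]
ee_rot: [[-0.95, 0.311, -0.0], [0.311, 0.95, -0.002], [-0.0, -0.002, -1.0]]
ft_force: [-0.8, 0.2, -1.3]
gripper_width: 0.0479
gripper_force: 0.0
```

```bash
cat >> h.py <<'E'
def go(x=None,y=None,z=None):
    s=arm.get_state();p=np.array(s["eef_pos"]);T=np.array([x if x is not None else p[0],y if y is not None else p[1],z if z is not None else p[2]])
    u=np.array(s["ee_rot"]).T@(T-p)/.05; print("units",u.round(3),"norm mm",np.linalg.norm(u)*50); return u
def st():
    s=arm.get_state(); R=np.array(s["ee_rot"]); print("t",round(s["t"],2),"p",np.round(s["eef_pos"],4),"yaw_y",round(np.degrees(np.arctan2(R[1,1],R[0,1])),1),"F",np.round(s["ft_force"],2),"M",np.round(s["moment"],3),"q",np.round(s["qpos"],1),"w",round(s["gripper_width"],4),"gf",s["gripper_force"])
E
python3 - <<'E'
from h import *
st();go(.4677,.2193,.0105)
t=arm.capture("top")
# band outline radial profile in the world plane vs angle
a=np.radians(np.arange(0,360,3));B=np.array([.4605,-.2664])
g=cv2.GaussianBlur(t["color"].mean(2).astype(np.float32),(0,0),.5)
rs=np.arange(.026,.042,.0002);r0=[]
for k in a:
    P=proj(t,np.c_[B[0]+rs*np.cos(k),B[1]+rs*np.sin(k),0*rs+.018]).astype(np.float32)
    v=cv2.remap(g,P[:,0].copy().reshape(1,-1),P[:,1].copy().reshape(1,-1),cv2.INTER_CUBIC).ravel()
    r0.append(rs[np.argmax(v<125)])
r0=np.array(r0)*1e3;print(r0.round(1))
for n in(1,2,3,4,5,6,8):
    c=np.mean((r0-r0.mean())*np.exp(-1j*n*a))*2;print(n,abs(c).round(3),np.degrees(np.angle(c)/n).round(1))
big=lambda c,p:crop(c,*p,16,16,18)
cv2.imwrite("pics/band.png",cv2.convertScaleAbs(np.hstack([big(t,(386,252)),big(arm.capture("scene"),(199,218))])[:, :792],alpha=1.3,beta=-60))
E
```

```text
t 2.17 p [0.469  0.2173 0.1031] yaw_y 71.9 F [-0.75  0.2  -1.32] M [ 0.029 -0.003 -0.04 ] q [-33.6  20.5   5.  116.2  -2.4  43.4  44.7] w 0.0479 gf 0.0
units [0.036 0.032 1.851] norm mm 92.59686431520183
[33.8 33.8 34.  34.  33.8 33.6 33.6 34.  34.2 34.2 34.2 34.2 34.4 34.6
 35.  35.6 35.4 35.6 35.6 35.8 35.8 35.4 35.4 35.6 35.8 35.8 35.8 35.8
 35.8 36.2 36.4 36.  35.4 35.2 35.6 35.8 35.8 35.6 35.8 35.8 35.2 34.8
 35.6 35.8 35.8 36.  35.8 36.  35.8 34.8 34.2 34.2 34.2 34.2 34.2 34.6
 34.6 34.2 34.  33.8 33.8 33.8 33.8 33.8 34.2 34.  33.6 33.6 33.4 33.4
 33.4 33.6 33.8 33.6 33.4 33.4 33.6 33.8 33.6 33.  33.  33.2 33.2 33.
 33.  33.2 33.4 33.2 33.  32.8 33.  33.  33.2 33.4 33.4 33.2 33.  33.
 33.2 33.  33.  33.  33.2 33.4 33.8 34.  34.  34.  33.4 33.4 33.6 33.6
 33.8 33.6 33.4 33.4 33.6 33.6 33.2 33.4]
1 1.314 -95.5
2 0.355 82.7
3 0.13 37.9
4 0.186 38.7
5 0.091 13.7
6 0.062 -15.3
8 0.181 -2.9
```

View pics/band.png

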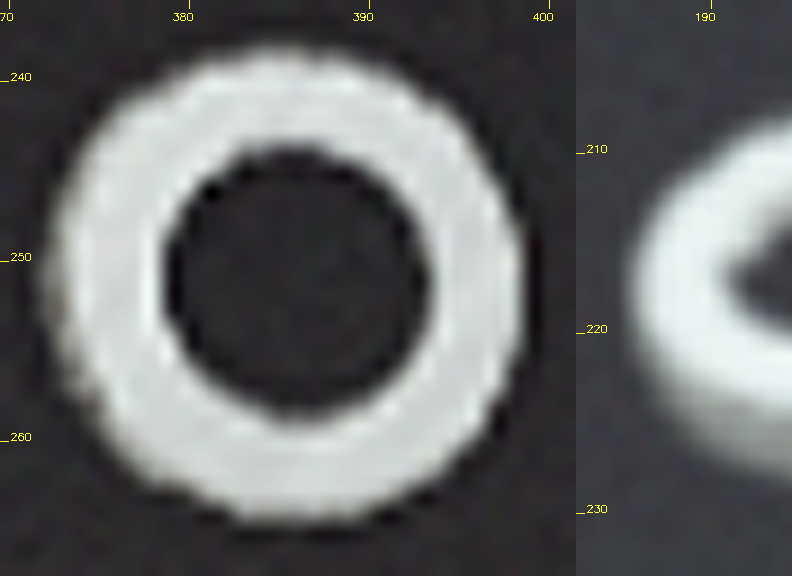

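The enlarged band in the top picture is about 27 px across, centred near (385.5,251). The thumb pads can only be made out faintly, perhaps near 40–45°. Next I lower onto the post and close.

{"method": "servo_tool", "body": {
  "deltas": [
    [0.55,[0.01,0.01,0.36],[0,0,0]],
    [0.55,[0.01,0.01,0.36],[0,0,0]],
    [0.55,[0.01,0.01,0.36],[0,0,0]],
    [0.55,[0.01,0,0.36],[0,0,0]],
    [0.55,[0,0,0.25],[0,0,0]],
    [0.55,[0,0,0.16],[0,0,0]],
    [0.55,[0,0,0],[0,0,0]],
    [0.1,[0,0,0],[0,0,0]],
    [0.1,[0,0,0],[0,0,0]],
    [0.1,[0,0,0],[0,0,0]],
    [0.1,[0,0,0],[0,0,0]],
    [0.1,[0,0,0],[0,0,0]]
  ],
  "newtons": 15
}}

```text
t: 3.78
eef_pos: [0.4664, 0.2225, 0.0112]
ee_rot: [[-0.952, 0.306, 0.0], [0.306, 0.952, 0.0], [-0.0, 0.0, -1.0]]
ft_force: [-0.5, -0.7, 1.5]
gripper_width: 0.0177
gripper_force: 15.0
```

{"method": "servo_tool", "body": {
  "deltas": [
    [0.1,[0,0,-0.3],[0,0,0]],
    [0.1,[0,0,-0.7],[0,0,0]],
    [0.1,[0,0,-0.8],[0,0,0]],
    [0.1,[0,0,-0.8],[0,0,0]],
    [0.1,[0,0,-0.8],[0,0,0]],
    [0.1,[-0.37,-0.47,0],[0,0,0]],
    [0.1,[-0.37,-0.47,0],[0,0,0]],
    [0.1,[-0.37,-0.47,0],[0,0,0]],
    [0.1,[-0.37,-0.47,0],[0,0,0]],
    [0.1,[-0.37,-0.47,0],[0,0,0]],
    [0.1,[-0.37,-0.47,0],[0,0,0]],
    [0.1,[-0.37,-0.47,0],[0,0,0]],
    [0.1,[-0.37,-0.44,0],[0,0,0]],
    [0.1,[0,0,0],[0,0,0]],
    [0.1,[0,0,0],[0,0,0]],
    [0.1,[0,0,0],[0,0,0]]
  ]
}}

```text
t: 5.78
eef_pos: [0.5499, 0.0011, 0.1812]
ee_rot: [[-0.953, 0.304, -0.0], [0.304, 0.953, 0.001], [0.0, 0.001, -1.0]]
ft_force: [-0.2, -1.2, -0.8]
gripper_width: 0.0176
gripper_force: 15.0
```

```bash
python3 - <<'E'
from h import *
st();t=arm.capture("top");st();s=arm.capture("scene")
go(.5505,-.0005,.155)
J=(.5505,-.0005)
p=np.array(arm.get_state()["eef_pos"]);a=np.linspace(0,2*np.pi,90)
circ=lambda X,r,z:np.c_[X[0]+r*np.cos(a),X[1]+r*np.sin(a),0*a+z]
out=[]
for c,q in((t,(284,212)),(s,(292,205))):
    im=crop(c,*q,30,35,8);im0=im.copy()
    for X,r,z in((J,.0265,.13),(J,.052,.0),(p,.0265,p[2]-.0112+.005)):
        cv2.polylines(im,[((proj(c,circ(X,r,z))-np.array(q)+[30.5,35.5])*8).astype(np.int32)],True,(0,0,255),1)
    out.append(cv2.resize(np.hstack([im0,im]),(780,455)) if 0 else im)
cv2.imwrite("pics/j1.png",cv2.resize(np.hstack(out),(800,467)))
E
```

```text
t 5.78 p [0.5499 0.0011 0.1812] yaw_y 72.3 F [-0.15 -1.2  -0.84] M [ 0.004  0.007 -0.011] q [-14.4  17.6  12.2 108.3  -4.6  54.5  72.3] w 0.0176 gf 14.999986588954926
t 5.83 p [0.5499 0.001  0.1811] yaw_y 72.3 F [-0.12 -0.61 -0.09] M [-0.008 -0.022 -0.033] q [-14.4  17.6  12.3 108.3  -4.6  54.5  72.3] w 0.0174 gf 14.999973624944687
units [-0.018 -0.021  0.522] norm mm 26.133481901941725
```

View pics/j1.png

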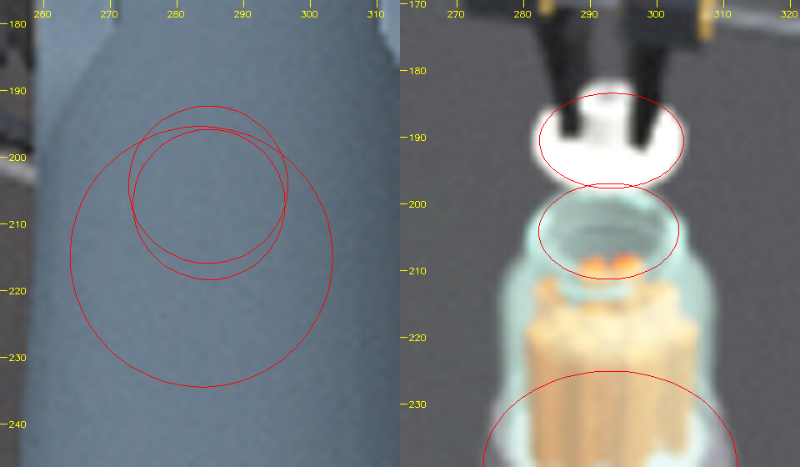

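In the scene picture the held disc (centre about 292.7,190) sits nearly above the rim (centre about 292.3,205). The arm hides the jar from the top camera. I'll lower it and find the mouth by feel, since the moment shows which side touches.

{"method": "servo_tool", "body": {
  "deltas": [
    [0.1,[0.01,-0.03,0.2],[0,0,0]],
    [0.1,[0,0,0.25],[0,0,0]],
    [0.1,[0,0,0.2],[0,0,0]],
    [0.1,[0,0,0.1],[0,0,0]],
    [0.1,[0,0,0.0],[0,0,0]],
    [0.1,[0,0,0],[0,0,0]]
  ],
  "newtons": 30
}}

```text
t: 6.62
eef_pos: [0.5496, -0.0016, 0.1438]
ee_rot: [[-0.952, 0.306, 0.001], [0.306, 0.952, 0.0], [-0.001, 0.0, -1.0]]
ft_force: [-0.1, 0.6, 0.1]
gripper_width: 0.0169
gripper_force: 30.0
```

```bash
python3 -c "
from h import *
st()"
```

```text
t 6.62 p [ 0.5496 -0.0016  0.1438] yaw_y 72.2 F [-0.15  0.65  0.13] M [-0.    -0.006 -0.051] q [-13.8  20.1  12.  110.5  -5.4  49.9  73.1] w 0.0169 gf 29.99989092350006
```

{"method": "servo_tool", "body": {
  "deltas": [
    [0.1,[0,0,0.02],[0,0,0]],
    [0.1,[0,0,0.02],[0,0,0]],
    [0.1,[0,0,0.02],[0,0,0]],
    [0.1,[0,0,0],[0,0,0]]
  ]
}}

```text
t: 7.12
eef_pos: [0.5493, -0.0014, 0.141]
ee_rot: [[-0.952, 0.306, 0.0], [0.306, 0.952, 0.0], [0.0, 0.0, -1.0]]
ft_force: [-1.5, -0.0, 4.2]
gripper_width: 0.0164
gripper_force: 30.0
```

```bash
python3 -c "
from h import *
st()"
```

```text
t 7.12 p [ 0.5493 -0.0014  0.141 ] yaw_y 72.2 F [-1.49 -0.02  4.21] M [0.024 0.459 0.032] q [-13.7  20.3  11.9 110.6  -5.4  49.6  73.2] w 0.0164 gf 30.0031641125679
```

{"method": "servo_tool", "body": {
  "deltas": [
    [0.1,[-0.02,0.006,0],[0,0,0]],
    [0.1,[0,0,0],[0,0,0]]
  ]
}}

```text
t: 7.38
eef_pos: [0.5501, -0.0015, 0.141]
ee_rot: [[-0.952, 0.306, -0.001], [0.306, 0.952, 0.0], [0.001, 0.0, -1.0]]
ft_force: [-3.3, 0.2, 5.7]
gripper_width: 0.0168
gripper_force: 30.0
```

```bash
python3 -c "
from h import *
st()"
```

```text
t 7.38 p [ 0.5501 -0.0015  0.141 ] yaw_y 72.2 F [-3.26  0.24  5.74] M [ 0.043  0.574 -0.001] q [-13.7  20.4  11.9 110.5  -5.4  49.6  73.2] w 0.0168 gf 30.003857016563416
```

{"method": "servo_tool", "body": {
  "deltas": [
    [0.1,[-0.02,0.006,0],[0,0,0]],
    [0.1,[0,0,0],[0,0,0]]
  ]
}}

```text
t: 7.62
eef_pos: [0.5512, -0.0015, 0.1411]
ee_rot: [[-0.952, 0.306, -0.0], [0.306, 0.952, 0.0], [0.001, 0.0, -1.0]]
ft_force: [-2.7, 0.6, 6.4]
gripper_width: 0.017
gripper_force: 30.0
```

```bash
python3 -c "
from h import *
st()"
```

```text
t 7.62 p [ 0.5512 -0.0015  0.1411] yaw_y 72.2 F [-2.7   0.64  6.43] M [ 0.084  0.689 -0.014] q [-13.7  20.5  11.9 110.4  -5.5  49.7  73.2] w 0.017 gf 30.002252161502838
```

{"method": "servo_tool", "body": {
  "deltas": [
    [0.1,[-0.02,0.006,0],[0,0,0]],
    [0.1,[0,0,0],[0,0,0]]
  ]
}}

```text
t: 7.88
eef_pos: [0.5522, -0.0015, 0.1411]
ee_rot: [[-0.952, 0.306, -0.001], [0.306, 0.952, 0.0], [0.001, 0.0, -1.0]]
ft_force: [-3.5, 0.2, 5.6]
gripper_width: 0.0168
gripper_force: 30.0
```

```bash
python3 -c "
from h import *
st()"
```

```text
t 7.88 p [ 0.5522 -0.0015  0.1411] yaw_y 72.2 F [-3.46  0.24  5.63] M [ 0.083  0.707 -0.001] q [-13.7  20.6  11.9 110.2  -5.5  49.8  73.2] w 0.0168 gf 30.001470744609833
```

{"method": "servo_tool", "body": {
  "deltas": [
    [0.1,[-0.02,0.006,0],[0,0,0]],
    [0.1,[0,0,0],[0,0,0]]
  ]
}}

```text
t: 8.12
eef_pos: [0.5532, -0.0016, 0.1411]
ee_rot: [[-0.952, 0.306, -0.001], [0.306, 0.952, 0.0], [0.001, 0.0, -1.0]]
ft_force: [-4.1, 0.9, 6.5]
gripper_width: 0.0169
gripper_force: 30.0
```

```bash
python3 -c "
from h import *
st()"
```

```text
t 8.12 p [ 0.5532 -0.0016  0.1411] yaw_y 72.2 F [-4.05  0.87  6.5 ] M [ 0.091  0.702 -0.062] q [-13.7  20.7  11.9 110.1  -5.5  49.8  73.3] w 0.0169 gf 30.001280307769775
```

No drop yet between x=0.549 and 0.553. I'll get a better jar centre from the first pictures before searching on.

```bash
python3 - <<'E'
from h import *
a=np.linspace(0,2*np.pi,60)
circ=lambda X,r,z:np.c_[X[0]+r*np.cos(a),X[1]+r*np.sin(a),0*a+z]
out=[]
for n,q in(("top",(284,213)),("scene",(292,222))):
    c=arm.capture(n);c["color"]=cv2.imread(f"pics/{n}0.png")[:,:,::-1].copy()
    x=c["color"].astype(float);c["color"]=np.clip(255*((x-40)/215).clip(0)**.6,0,255).astype(np.uint8)
    im=crop(c,*q,25,30,16)
    for X,r,z,col in(((.5505,-.0005),.0265,.13,(0,0,255)),((.5505,-.0005),.042,.02,(255,0,0)),((.5505,-.0005),.052,0,(0,0,255))):
        for P in ((proj(c,circ(X,r,z))-np.array(q)+[25.5,30.5])*16).astype(int): cv2.circle(im,tuple(map(int,P)),2,col,-1)
    out.append(cv2.resize(im,(395,474)))
    for z in(0,.02,.13): print(n,z,[ (proj(c,[[.5505+dx,-.0005,z]])-proj(c,[[.5505,-.0005,z]])).round(2) for dx in(.01,)])
cv2.imwrite("pics/j2.png",np.hstack(out))
E
```

```text
top 0 [array([[ 0.09, -3.75]])]
top 0.02 [array([[ 0.1 , -3.82]])]
top 0.13 [array([[ 0.1 , -4.24]])]
scene 0 [array([[0.22, 2.72]])]
scene 0.02 [array([[0.22, 2.73]])]
scene 0.13 [array([[0.24, 2.72]])]
```

View pics/j2.png

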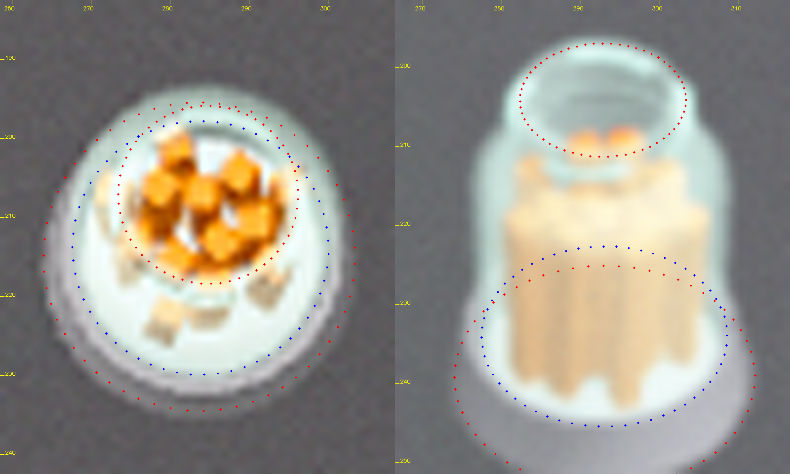

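The fit puts the jar near x=0.549. The disc seems to sit about 2 mm ahead of the TCP along x, so I search the other way.

{"method": "servo_tool", "body": {
  "deltas": [
    [0.1,[0,0,-0.05],[0,0,0]],
    [0.1,[0.1,-0.03,0],[0,0,0]],
    [0.1,[0.02,-0.006,0],[0,0,0]],
    [0.1,[0,0,0],[0,0,0]],
    [0.1,[0,0,0.03],[0,0,0]],
    [0.1,[0,0,0.02],[0,0,0]],
    [0.1,[0,0,0],[0,0,0]]
  ]
}}

```text
t: 9.1
eef_pos: [0.5472, -0.0013, 0.1404]
ee_rot: [[-0.952, 0.306, -0.0], [0.306, 0.952, 0.0], [0.0, 0.0, -1.0]]
ft_force: [-0.3, 0.0, -0.6]
gripper_width: 0.0171
gripper_force: 30.0
```

```bash
python3 -c "
from h import *
st()"
```

```text
t 9.1 p [ 0.5472 -0.0013  0.1404] yaw_y 72.2 F [-0.32  0.01 -0.63] M [ 0.19  -0.004  0.057] q [-13.8  20.2  11.9 110.9  -5.4  49.4  73.1] w 0.0171 gf 29.999886453151703
```

{"method": "servo_tool", "body": {
  "deltas": [
    [0.1,[0.02,-0.006,0],[0,0,0]],
    [0.1,[0,0,0],[0,0,0]]
  ]
}}

```text
t: 9.35
eef_pos: [0.5464, -0.0012, 0.1406]
ee_rot: [[-0.952, 0.306, 0.001], [0.306, 0.952, 0.0], [-0.0, 0.001, -1.0]]
ft_force: [1.0, 1.7, -1.1]
gripper_width: 0.0168
gripper_force: 30.0
```

```bash
python3 -c "
from h import *
st()"
```

```text
t 9.35 p [ 0.5464 -0.0012  0.1406] yaw_y 72.2 F [ 1.    1.68 -1.07] M [ 0.208 -0.182 -0.022] q [-13.8  20.1  11.9 111.   -5.4  49.3  73.1] w 0.0168 gf 29.99981939792633
```

At x=0.547 the disc has started into the mouth, with no force. I back off the wall a little and lower it.

{"method": "servo_tool", "body": {
  "deltas": [
    [0.1,[-0.015,0.012,0],[0,0,0]],
    [0.1,[0,0,0.02],[0,0,0]],
    [0.1,[0,0,0.02],[0,0,0]],
    [0.1,[0,0,0],[0,0,0]]
  ]
}}

```text
t: 9.85
eef_pos: [0.5469, -0.0012, 0.1384]
ee_rot: [[-0.952, 0.306, -0.0], [0.306, 0.952, -0.0], [0.0, -0.0, -1.0]]
ft_force: [0.5, 0.0, -0.2]
gripper_width: 0.0168
gripper_force: 30.0
```

```bash
python3 -c "
from h import *
st()"
```

```text
t 9.85 p [ 0.5469 -0.0012  0.1384] yaw_y 72.2 F [ 0.55  0.03 -0.19] M [ 0.095 -0.003  0.043] q [-13.8  20.3  11.9 111.   -5.4  49.2  73.1] w 0.0168 gf 29.99984085559845
```

Entering freely. I continue to the seat, which should be near TCP z 0.136.

{"method": "servo_tool", "body": {
  "deltas": [
    [0.1,[0,0,0.02],[0,0,0]],
    [0.1,[0,0,0.02],[0,0,0]],
    [0.1,[0,0,0.02],[0,0,0]],
    [0.1,[0,0,0],[0,0,0]]
  ]
}}

```text
t: 10.35
eef_pos: [0.547, -0.0012, 0.1362]
ee_rot: [[-0.952, 0.306, -0.0], [0.306, 0.952, 0.0], [0.0, 0.0, -1.0]]
ft_force: [-1.9, 0.6, 5.1]
gripper_width: 0.0169
gripper_force: 30.0
```

```bash
python3 -c "
from h import *
st()"
```

```text
t 10.35 p [ 0.547  -0.0012  0.1362] yaw_y 72.2 F [-1.89  0.55  5.08] M [ 0.053  0.487 -0.021] q [-13.7  20.5  11.8 111.2  -5.5  48.9  73.2] w 0.0169 gf 30.00093787908554
```

The disc is at its home height (TCP z 0.1362, 5 N). I'll ease the pressure, let go, and move over the band.

{"method": "servo_tool", "body": {
  "deltas": [
    [0.1,[0,0,-0.012],[0,0,0]],
    [0.5,[0,0,0],[0,0,0]],
    [0.5,[0,0,0],[0,0,0]],
    [0.5,[0,0,0],[0,0,0]],
    [0.5,[0,0,-0.1],[0,0,0]],
    [0.5,[0,0,-0.5],[0,0,0]],
    [0.5,[0,0,-0.7],[0,0,0]],
    [1,[0,-0.8,0],[0,0,0]],
    [1,[0,-0.8,0],[0,0,0]],
    [1,[0,-0.8,0],[0,0,0]],
    [1,[0,-0.8,0],[0,0,0]],
    [1,[0,-0.8,0],[0,0,0]],
    [1,[0,-0.8,0],[0,0,0]],
    [1,[0.02,-0.77,0],[0,0,0]],
    [1,[0,0,0.4],[0,0,0.75]],
    [1,[0,0,0.6],[0,0,0.75]],
    [1,[0,0,0.6],[0,0,0.75]],
    [1,[0,0,0.6],[0,0,0.75]],
    [1,[0,0,0.4],[0,0,0]],
    [1,[0,0,0],[0,0,0]]
  ]
}}

```text
t: 12.85
eef_pos: [0.4602, -0.2654, 0.0701]
ee_rot: [[-0.672, 0.741, -0.003], [0.741, 0.672, 0.001], [0.003, -0.001, -1.0]]
ft_force: [-0.2, -0.1, 0.6]
gripper_width: 0.0868
gripper_force: 0.0
```

```bash
python3 - <<'E'
from h import *
st();go(.461,-.266,.005)
s=arm.capture("scene");t=arm.capture("top")
J=(.549,-.0013);a=np.linspace(0,2*np.pi,60)
im=[crop(t,284,208,20,24,13),crop(s,292,205,20,24,13)]
e=im[0]
for z,r in((.133,.0265),(.153,.009)):
  for k,(c,q) in enumerate(((t,(284,208)),(s,(292,205)))):
    for P in ((proj(c,np.c_[J[0]+r*np.cos(a),J[1]+r*np.sin(a),0*a+z])-np.array(q)+[20.5,24.5])*13).astype(int): cv2.circle(im[k],tuple(map(int,P)),1,(0,0,255),-1)
cv2.imwrite("pics/k1.png",cv2.resize(np.hstack(im),(800,480)))
E
```

```text
t 12.85 p [ 0.4602 -0.2654  0.0701] yaw_y 42.2 F [-0.19 -0.08  0.58] M [-0.024  0.037  0.04 ] q [  7.1  25.8  23.4 116.5 -15.3  40.8  82.3] w 0.0868 gf 0.0
units [-0.023  0.007  1.302] norm mm 65.10917744817358
```

View pics/k1.png

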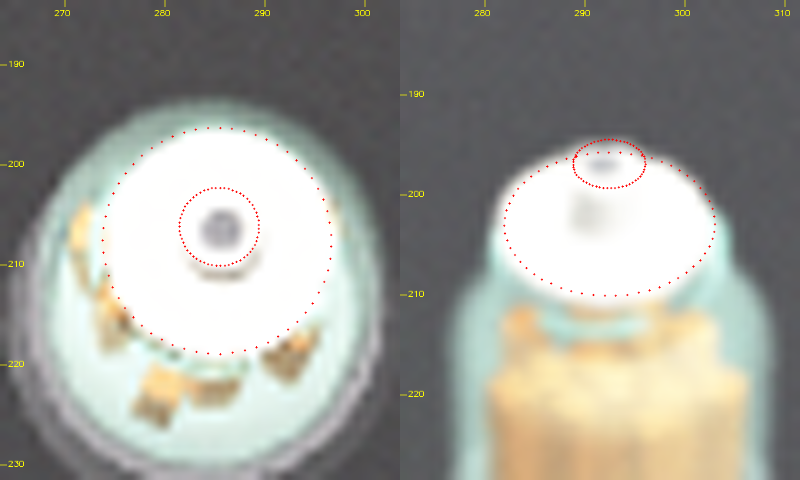

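The disc lies flat on the rim, and the overlay at (0.549,-0.0013) fits the white disc (top about 285.5,208, scene about 292.3,203). Now I lower over the band and grip it.

{"method": "servo_tool", "body": {
  "deltas": [
    [1,[-0.01,0,0.3],[0,0,0]],
    [1,[-0.01,0,0.4],[0,0,0]],
    [1,[0,0,0.35],[0,0,0]],
    [1,[0,0,0.2],[0,0,0]],
    [1,[0,0,0.05],[0,0,0]],
    [1,[0,0,0],[0,0,0]],
    [0.4,[0,0,0],[0,0,0]],
    [0.4,[0,0,0],[0,0,0]],
    [0.4,[0,0,0],[0,0,0]],
    [0.4,[0,0,0],[0,0,0]]
  ],
  "newtons": 12
}}

```text
t: 14.2
eef_pos: [0.4618, -0.2668, 0.0064]
ee_rot: [[-0.672, 0.741, 0.001], [0.741, 0.672, -0.0], [-0.0, 0.0, -1.0]]
ft_force: [-0.0, 0.6, 2.8]
gripper_width: 0.0672
gripper_force: 12.0
```

```bash
python3 - <<'E'
from h import *
st()
E
```

```text
t 14.2 p [ 0.4618 -0.2668  0.0064] yaw_y 42.2 F [-0.04  0.55  2.81] M [0.007 0.084 0.004] q [ 10.1  31.8  20.  118.  -19.2  33.2  85.7] w 0.0672 gf 12.000228184042498
```

Width 67.2 mm means I hold it across two thumb pads. I grip firmer, lift and carry it over the jar.

{"method": "servo_tool", "body": {
  "deltas": [
    [0.4,[0,0,0],[0,0,0]],
    [0.4,[0,0,-0.3],[0,0,0]],
    [0.4,[0,0,-0.8],[0,0,0]],
    [0.4,[0,0,-0.9],[0,0,0]],
    [0.4,[0,0,-0.9],[0,0,0]],
    [0.4,[0,0,-0.9],[0,0,0]],
    [0.4,[0.34,0.61,0],[0,0,0]],
    [0.4,[0.34,0.61,0],[0,0,0]],
    [0.4,[0.34,0.61,0],[0,0,0]],
    [0.4,[0.34,0.61,0],[0,0,0]],
    [0.4,[0.34,0.61,0],[0,0,0]],
    [0.4,[0.34,0.61,0],[0,0,0]],
    [0.4,[0.34,0.61,0],[0,0,0]],
    [0.4,[0.34,0.58,0],[0,0,0]],
    [0.4,[0,0,0],[0,0,0]],
    [0.4,[0,0,0],[0,0,0]],
    [0.4,[0,0,0],[0,0,0]]
  ],
  "newtons": 30
}}

```text
t: 16.32
eef_pos: [0.5496, -0.0047, 0.1964]
ee_rot: [[-0.67, 0.742, 0.0], [0.742, 0.67, -0.0], [-0.0, -0.0, -1.0]]
ft_force: [-0.3, -0.8, -0.2]
gripper_width: 0.0666
gripper_force: 30.0
```

```bash
python3 - <<'E'
from h import *
st();go(.5498,-.0024,.138)
s=arm.capture("scene");p=np.array(arm.get_state()["eef_pos"]);a=np.linspace(0,2*np.pi,60)
im=crop(s,292,200,26,30,10);zb=p[2]-.0064
for X,z,r in((p,zb+.018,.033),(p,zb,.033),((.549,-.0015),.133,.0265)):
    for P in ((proj(s,np.c_[X[0]+r*np.cos(a),X[1]+r*np.sin(a),0*a+z])-np.array((292,200))+[26.5,30.5])*10).astype(int): cv2.circle(im,tuple(map(int,P)),1,(0,0,255),-1)
cv2.imwrite("pics/k2.png",im)
E
```

```text
t 16.32 p [ 0.5496 -0.0047  0.1964] yaw_y 42.1 F [-0.35 -0.81 -0.22] M [-0.082 -0.011 -0.004] q [-20.7  17.   20.7 107.8  -7.1  56.4  45.2] w 0.0666 gf 29.99976913248247
units [0.031 0.034 1.167] norm mm 58.4021704860747
```

View pics/k2.png

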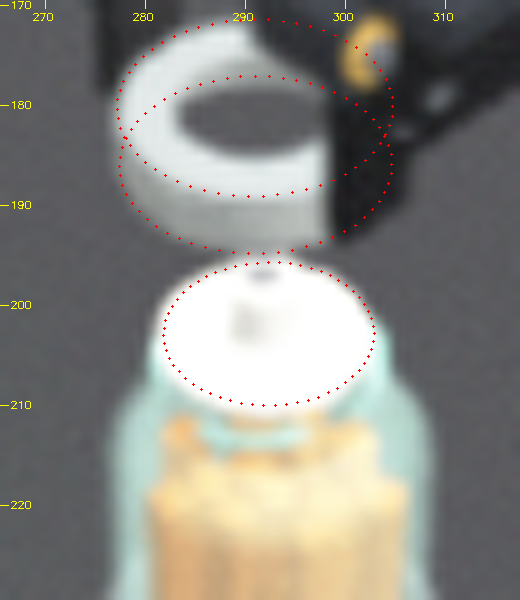

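In the scene picture the band (centre about 291,180) matches its predicted outline, and the disc (about 292,203) sits below it. I lower it to just above where it should touch.

{"method": "servo_tool", "body": {
  "deltas": [
    [0.4,[0.025,0.015,0.3],[0,0,0]],
    [0.4,[0.02,0.015,0.35],[0,0,0]],
    [0.4,[0,0,0.3],[0,0,0]],
    [0.4,[0,0,0.2],[0,0,0]],
    [0.4,[0,0,0.07],[0,0,0]],
    [0.4,[0,0,0],[0,0,0]],
    [0.4,[0,0,0],[0,0,0]]
  ]
}}

```text
t: 17.25
eef_pos: [0.5497, -0.0006, 0.1354]
ee_rot: [[-0.672, 0.741, 0.001], [0.741, 0.672, -0.0], [-0.0, 0.0, -1.0]]
ft_force: [-0.3, -0.5, -1.1]
gripper_width: 0.0666
gripper_force: 30.0
```

```bash
python3 -c "
from h import *
st()"
```

```text
t 17.25 p [ 0.5497 -0.0006  0.1354] yaw_y 42.2 F [-0.35 -0.46 -1.12] M [-0.177  0.073 -0.012] q [-19.8  21.2  19.5 111.2  -9.2  49.   46.8] w 0.0666 gf 29.999186548302532
```

{"method": "servo_tool", "body": {
  "deltas": [
    [0.4,[0,0,0.02],[0,0,0]],
    [0.4,[0,0,0.02],[0,0,0]],
    [0.4,[0,0,0.02],[0,0,0]],
    [0.4,[0,0,0],[0,0,0]]
  ]
}}

```text
t: 17.75
eef_pos: [0.5495, -0.0005, 0.132]
ee_rot: [[-0.672, 0.741, -0.0], [0.741, 0.672, -0.0], [0.0, -0.0, -1.0]]
ft_force: [-0.4, 0.2, -0.8]
gripper_width: 0.0669
gripper_force: 30.0
```

```bash
python3 -c "
from h import *
st()"
```

```text
t 17.75 p [ 5.495e-01 -5.000e-04  1.320e-01] yaw_y 42.2 F [-0.39  0.18 -0.84] M [-0.196  0.099  0.029] q [-19.7  21.5  19.5 111.4  -9.4  48.6  46.9] w 0.0669 gf 29.99929071407678
```

{"method": "servo_tool", "body": {
  "deltas": [
    [0.4,[-0.015,-0.013,0.02],[0,0,0]],
    [0.4,[0,0,0.02],[0,0,0]],
    [0.4,[0,0,0.0],[0,0,0]],
    [0.4,[0,0,0],[0,0,0]]
  ]
}}

```text
t: 18.25
eef_pos: [0.5496, -0.0013, 0.1301]
ee_rot: [[-0.672, 0.741, 0.0], [0.741, 0.672, 0.0], [0.0, 0.0, -1.0]]
ft_force: [0.1, -0.4, -0.9]
gripper_width: 0.0663
gripper_force: 30.0
```

```bash
python3 -c "
from h import *
st()"
```

```text
t 18.25 p [ 0.5496 -0.0013  0.1301] yaw_y 42.2 F [ 0.12 -0.42 -0.94] M [-0.077 -0.065  0.029] q [-19.6  21.6  19.4 111.5  -9.5  48.4  47. ] w 0.0663 gf 29.99953258786263
```

{"method": "servo_tool", "body": {
  "deltas": [
    [0.4,[0,0,0.02],[0,0,0]],
    [0.4,[0,0,0.02],[0,0,0]],
    [0.4,[0,0,0],[0,0,0]]
  ]
}}

```text
t: 18.62
eef_pos: [0.55, -0.0016, 0.1285]
ee_rot: [[-0.672, 0.741, 0.001], [0.741, 0.672, 0.0], [-0.001, 0.001, -1.0]]
ft_force: [0.2, -1.2, 2.6]
gripper_width: 0.0664
gripper_force: 30.0
```

```bash
python3 -c "
from h import *
st()"
```

```text
t 18.62 p [ 0.55   -0.0016  0.1285] yaw_y 42.2 F [ 0.16 -1.24  2.58] M [-0.118  0.051  0.013] q [-19.6  21.8  19.4 111.5  -9.5  48.2  47.1] w 0.0664 gf 30.000472292631457
```

The band stands on the ramps about 4.6 mm too high, near their low ends. A small clockwise turn with light pressure should drop it into the gaps.

{"method": "servo_tool", "body": {
  "deltas": [
    [0.4,[0,0,0.01],[0,0,0.4]],
    [0.4,[0,0,0.01],[0,0,0.4]],
    [0.4,[0,0,0],[0,0,0.4]],
    [0.4,[0,0,0],[0,0,0]]
  ]
}}

```text
t: 19.12
eef_pos: [0.5493, -0.0012, 0.1268]
ee_rot: [[-0.504, 0.864, -0.001], [0.864, 0.504, 0.0], [0.0, -0.001, -1.0]]
ft_force: [-0.6, 0.1, -0.8]
gripper_width: 0.0666
gripper_force: 30.0
```

```bash
python3 -c "
from h import *
st()"
```

```text
t 19.12 p [ 0.5493 -0.0012  0.1268] yaw_y 30.3 F [-0.65  0.06 -0.8 ] M [-0.082  0.04  -0.023] q [-21.7  22.1  22.2 111.8 -11.   48.2  36.6] w 0.0666 gf 30.000090248322522
```

{"method": "servo_tool", "body": {
  "deltas": [
    [0.4,[0,0,0.01],[0,0,0.3]],
    [0.4,[0,0,0.01],[0,0,0.3]],
    [0.4,[0,0,0],[0,0,0]]
  ]
}}

```text
t: 19.5
eef_pos: [0.5494, -0.0013, 0.1259]
ee_rot: [[-0.411, 0.911, -0.0], [0.911, 0.411, 0.0], [0.0, -0.0, -1.0]]
ft_force: [1.0, 0.4, -1.0]
gripper_width: 0.0665
gripper_force: 30.0
```

```bash
python3 -c "
from h import *
st()"
```

```text
t 19.5 p [ 0.5494 -0.0013  0.1259] yaw_y 24.3 F [ 1.02  0.37 -1.03] M [-0.081  0.069  0.014] q [-22.8  22.4  23.6 111.9 -11.8  48.1  31.4] w 0.0665 gf 29.99990091608197
```

It has dropped past the ramps (TCP 0.1259, no force). I lower it onto the disc.

{"method": "servo_tool", "body": {
  "deltas": [
    [0.4,[0,0,0.02],[0,0,0]],
    [0.4,[0,0,0.02],[0,0,0]],
    [0.4,[0,0,0.01],[0,0,0]],
    [0.4,[0,0,0],[0,0,0]]
  ]
}}

```text
t: 20.0
eef_pos: [0.5495, -0.0012, 0.1239]
ee_rot: [[-0.41, 0.912, -0.0], [0.912, 0.41, 0.001], [0.001, 0.0, -1.0]]
ft_force: [-1.4, -0.6, 2.9]
gripper_width: 0.0665
gripper_force: 30.0
```

```bash
python3 -c "
from h import *
st()"
```

```text
t 20.0 p [ 0.5495 -0.0012  0.1239] yaw_y 24.2 F [-1.38 -0.56  2.95] M [0.235 0.394 0.036] q [-22.7  22.5  23.5 111.9 -11.9  47.9  31.5] w 0.0665 gf 30.00055307387811
```

The band is on the disc (TCP z 0.1239). I ease the pressure and turn clockwise, reading the torque at rest.

{"method": "servo_tool", "body": {
  "deltas": [
    [0.4,[0,0,-0.01],[0,0,0]],
    [0.4,[0,0,0],[0,0,0.4]],
    [0.4,[0,0,0],[0,0,0.4]],
    [0.4,[0,0,0],[0,0,0.4]],
    [0.4,[0,0,0],[0,0,0.3]],
    [0.4,[0,0,0],[0,0,0]],
    [0.4,[0,0,0],[0,0,0]]
  ]
}}

```text
t: 20.88
eef_pos: [0.5496, -0.0017, 0.1241]
ee_rot: [[-0.16, 0.987, 0.0], [0.987, 0.16, -0.0], [-0.0, 0.0, -1.0]]
ft_force: [-0.4, -0.3, 1.6]
gripper_width: 0.0666
gripper_force: 30.0
```

```bash
cat > m.py <<'E'
from h import *
L=[]
for i in range(5):
    s=arm.get_state();L.append([s["moment"][2],*s["ft_force"]]);arm.capture("scene")
st();print("Mz,F mean",np.mean(L,0).round(3),"sd",np.std(L,0).round(3))
E
python3 m.py
```

```text
t 21.12 p [ 0.5495 -0.0017  0.1241] yaw_y 9.2 F [-1.17 -1.05  0.44] M [-0.342  0.205 -0.001] q [-25.5  23.   27.2 112.1 -13.9  48.1  18.4] w 0.0666 gf 30.0000857924897
Mz,F mean [-0.026 -0.543 -0.701  0.912] sd [0.015 0.55  0.277 0.409]
```

{"method": "servo_tool", "body": {
  "deltas": [
    [0.4,[0,0,0],[0,0,0.4]],
    [0.4,[0,0,0],[0,0,0.4]],
    [0.4,[0,0,0],[0,0,0]],
    [0.4,[0,0,0],[0,0,0]]
  ]
}}

```text
t: 21.62
eef_pos: [0.5495, -0.0013, 0.1241]
ee_rot: [[-0.022, 1.0, -0.0], [1.0, 0.022, 0.0], [0.0, -0.0, -1.0]]
ft_force: [-1.7, -0.2, 1.1]
gripper_width: 0.0667
gripper_force: 30.0
```

```bash
python3 m.py
```

```text
t 21.88 p [ 0.5495 -0.0013  0.1241] yaw_y 1.2 F [-1.95  0.44  1.65] M [-0.083  0.36  -0.007] q [-27.   23.3  29.1 112.2 -15.   48.2  11.4] w 0.0664 gf 30.00032151452615
Mz,F mean [-0.048 -1.205 -0.38   1.732] sd [0.031 0.243 0.37  0.702]
```

{"method": "servo_tool", "body": {
  "deltas": [
    [0.4,[0,0,0],[0,0,0.3]],
    [0.4,[0,0,0],[0,0,0.3]],
    [0.4,[0,0,0],[0,0,0]]
  ]
}}

```text
t: 22.25
eef_pos: [0.5493, -0.0014, 0.124]
ee_rot: [[0.083, 0.997, -0.001], [0.997, -0.083, 0.0], [-0.0, -0.001, -1.0]]
ft_force: [-1.7, -1.1, 2.4]
gripper_width: 0.0664
gripper_force: 30.0
```

```bash
python3 m.py
```

```text
t 22.5 p [ 0.5493 -0.0014  0.124 ] yaw_y -4.8 F [-1.91 -0.58  2.12] M [-0.118  0.574 -0.06 ] q [-28.1  23.5  30.6 112.2 -15.8  48.4   6.3] w 0.0664 gf 30.000306693727907
Mz,F mean [-0.043 -1.782 -0.67   1.923] sd [0.017 0.199 0.625 0.464]
```

{"method": "servo_tool", "body": {
  "deltas": [
    [0.4,[0,0,0],[0,0,0.25]],
    [0.4,[0,0,0],[0,0,0.25]],
    [0.4,[0,0,0],[0,0,0]]
  ]
}}

```text
t: 22.88
eef_pos: [0.5493, -0.0014, 0.124]
ee_rot: [[0.17, 0.985, -0.001], [0.985, -0.17, 0.0], [-0.0, -0.001, -1.0]]
ft_force: [-2.3, -1.0, 1.8]
gripper_width: 0.0663
gripper_force: 30.0
```

```bash
python3 m.py
```

```text
t 23.12 p [ 0.5493 -0.0014  0.124 ] yaw_y -9.8 F [-1.89 -1.35  1.92] M [-0.143  0.843 -0.034] q [-29.   23.7  31.9 112.3 -16.5  48.5   2. ] w 0.0663 gf 30.00033241645724
Mz,F mean [-0.051 -2.707 -0.629  2.136] sd [0.013 0.433 0.368 0.56 ]
```

{"method": "servo_tool", "body": {
  "deltas": [
    [0.4,[0,0,0],[0,0,0.25]],
    [0.4,[0,0,0],[0,0,0.25]],
    [0.4,[0,0,0],[0,0,0]]
  ]
}}

```text
t: 23.5
eef_pos: [0.5492, -0.0016, 0.124]
ee_rot: [[0.256, 0.967, -0.001], [0.967, -0.256, -0.0], [-0.0, -0.001, -1.0]]
ft_force: [-3.3, -1.7, 1.8]
gripper_width: 0.0667
gripper_force: 30.0
```

```bash
python3 m.py
```

```text
t 23.75 p [ 0.5493 -0.0015  0.124 ] yaw_y -14.8 F [-5.05 -1.38  2.7 ] M [-0.324  1.167  0.027] q [-30.   23.9  33.2 112.3 -17.2  48.6  -2.3] w 0.0669 gf 30.000473998970847
Mz,F mean [-0.013 -4.408 -1.337  2.251] sd [0.026 0.698 0.478 0.309]
```

The sideways force is growing because the band sits slightly off-centre in the grip. I shift to relieve it and keep turning.

{"method": "servo_tool", "body": {
  "deltas": [
    [0.4,[-0.008,-0.014,0],[0,0,0]],
    [0.4,[0,0,0],[0,0,0]]
  ]
}}

```text
t: 24.0
eef_pos: [0.5492, -0.0015, 0.1241]
ee_rot: [[0.255, 0.967, 0.001], [0.967, -0.255, 0.0], [0.0, 0.001, -1.0]]
ft_force: [-2.7, -1.0, -1.8]
gripper_width: 0.0665
gripper_force: 30.0
```

```bash
python3 m.py
```

```text
t 24.25 p [ 0.5492 -0.0015  0.1241] yaw_y -14.8 F [-2.19  0.22 -1.28] M [-0.276  0.393  0.033] q [-30.   23.9  33.2 112.4 -17.2  48.5  -2.3] w 0.0664 gf 29.99969030297507
Mz,F mean [-0.014 -1.717 -0.723 -0.989] sd [0.016 0.514 0.303 0.484]
```

{"method": "servo_tool", "body": {
  "deltas": [
    [0.4,[0,0,0],[0,0,0.2]],
    [0.4,[0,0,0],[0,0,0.2]],
    [0.4,[0,0,0],[0,0,0]]
  ]
}}

```text
t: 24.62
eef_pos: [0.549, -0.0017, 0.124]
ee_rot: [[0.323, 0.946, 0.001], [0.946, -0.323, -0.0], [-0.0, 0.001, -1.0]]
ft_force: [-1.3, -1.8, -3.2]
gripper_width: 0.0663
gripper_force: 30.0
```

```bash
python3 m.py
```

```text
t 24.88 p [ 0.549  -0.0017  0.1241] yaw_y -18.8 F [ 0.17 -1.56 -3.88] M [-0.435 -0.071  0.018] q [-30.7  24.1  34.2 112.5 -17.8  48.6  -5.8] w 0.0663 gf 29.9990931913635
Mz,F mean [-0.005 -0.449 -1.763 -3.105] sd [0.015 0.53  0.679 0.234]
```

{"method": "servo_tool", "body": {
  "deltas": [
    [0.4,[0,0,0.006],[0,0,0.2]],
    [0.4,[0,0,0],[0,0,0.2]],
    [0.4,[0,0,0],[0,0,0]]
  ]
}}

```text
t: 25.25
eef_pos: [0.5488, -0.0015, 0.1239]
ee_rot: [[0.388, 0.922, -0.0], [0.922, -0.388, 0.0], [0.0, -0.0, -1.0]]
ft_force: [-1.4, -0.6, -1.8]
gripper_width: 0.0664
gripper_force: 30.0
```

```bash
python3 m.py
```

```text
t 25.5 p [ 0.5488 -0.0015  0.1239] yaw_y -22.8 F [ 0.09 -1.47 -1.84] M [-0.32   0.192 -0.085] q [-31.5  24.3  35.2 112.5 -18.4  48.7  -9.2] w 0.0665 gf 29.999795755720697
Mz,F mean [-0.048 -1.229 -0.738 -1.761] sd [0.032 0.566 0.434 0.401]
```

{"method": "servo_tool", "body": {
  "deltas": [
    [0.4,[0,0,0.006],[0,0,0.2]],
    [0.4,[0,0,0],[0,0,0.2]],
    [0.4,[0,0,0],[0,0,0]]
  ]
}}

```text
t: 25.88
eef_pos: [0.5488, -0.0017, 0.1238]
ee_rot: [[0.451, 0.892, -0.0], [0.892, -0.451, 0.0], [0.0, -0.0, -1.0]]
ft_force: [-2.3, -0.4, 3.7]
gripper_width: 0.0661
gripper_force: 30.0
```

```bash
python3 m.py
```

```text
t 26.12 p [ 0.5488 -0.0017  0.1238] yaw_y -26.8 F [-3.03 -1.52  4.86] M [-0.347  0.72   0.15 ] q [-32.2  24.5  36.2 112.6 -19.   48.8 -12.5] w 0.0662 gf 30.000861581829668
Mz,F mean [ 0.169 -3.209 -0.922  4.099] sd [0.021 0.546 0.37  0.366]
```

The torque is up about 0.21 N m over loose. I relieve the side and vertical pressure and read again, so I know it comes from the clamp.

{"method": "servo_tool", "body": {
  "deltas": [
    [0.4,[-0.008,-0.009,-0.014],[0,0,0]],
    [0.4,[0,0,0],[0,0,0]],
    [0.4,[0,0,0],[0,0,0]]
  ]
}}

```text
t: 26.5
eef_pos: [0.5487, -0.0017, 0.1239]
ee_rot: [[0.451, 0.893, 0.001], [0.893, -0.451, -0.0], [0.0, 0.001, -1.0]]
ft_force: [2.9, -1.1, -5.7]
gripper_width: 0.0664
gripper_force: 30.0
```

```bash
python3 m.py
```

```text
t 26.75 p [ 0.5487 -0.0017  0.1239] yaw_y -26.8 F [ 4.1  -1.03 -8.15] M [-0.337 -1.007  0.096] q [-32.2  24.5  36.2 112.6 -19.   48.8 -12.6] w 0.0665 gf 29.998329496411316
Mz,F mean [ 0.123  3.332 -1.617 -7.056] sd [0.032 0.55  0.307 0.788]
```

{"method": "servo_tool", "body": {
  "deltas": [
    [0.4,[0.0,0.006,0.008],[0,0,0.07]],
    [0.4,[0,0,0],[0,0,0.05]],
    [0.4,[0,0,0],[0,0,0]],
    [0.4,[0,0,0],[0,0,0]]
  ]
}}

```text
t: 27.25
eef_pos: [0.5486, -0.0018, 0.1239]
ee_rot: [[0.469, 0.883, 0.0], [0.883, -0.469, 0.0], [0.0, 0.0, -1.0]]
ft_force: [3.8, -0.4, -5.4]
gripper_width: 0.0667
gripper_force: 30.0
```

```bash
python3 m.py
```

```text
t 27.5 p [ 0.5486 -0.0018  0.1239] yaw_y -28.0 F [ 3.4   0.18 -4.7 ] M [-0.174 -0.703  0.377] q [-32.4  24.5  36.5 112.6 -19.2  48.9 -13.5] w 0.0664 gf 29.99891678973654
Mz,F mean [ 0.381  3.157 -0.482 -5.257] sd [0.023 0.451 0.56  0.46 ]
```

That step overshot, to about 0.42 N m over loose. I back off by half a degree into the fingertip range.

{"method": "servo_tool", "body": {
  "deltas": [
    [0.4,[0,-0.004,0.005],[0,0,-0.06]],
    [0.4,[0,0,0],[0,0,0]],
    [0.4,[0,0,0],[0,0,0]]
  ]
}}

```text
t: 27.88
eef_pos: [0.5486, -0.0018, 0.1239]
ee_rot: [[0.461, 0.887, 0.001], [0.887, -0.461, 0.001], [0.001, 0.0, -1.0]]
ft_force: [2.2, -0.9, -1.4]
gripper_width: 0.0669
gripper_force: 30.0
```

```bash
python3 m.py
```

```text
t 28.12 p [ 0.5485 -0.0018  0.1238] yaw_y -27.4 F [ 3.92  0.43 -0.57] M [-0.01  -0.658 -0.145] q [-32.3  24.5  36.4 112.6 -19.1  48.8 -13. ] w 0.0666 gf 29.999886835466896
Mz,F mean [-0.138  2.523 -0.42  -1.672] sd [0.046 0.356 0.363 0.333]
```

{"method": "servo_tool", "body": {
  "deltas": [
    [0.4,[0,-0.004,0],[0,0,0.037]],
    [0.4,[0,0,0],[0,0,0]],
    [0.4,[0,0,0],[0,0,0]]
  ]
}}

```text
t: 28.5
eef_pos: [0.5485, -0.0018, 0.1238]
ee_rot: [[0.465, 0.885, 0.001], [0.885, -0.465, -0.0], [0.0, 0.001, -1.0]]
ft_force: [4.5, -0.9, 1.0]
gripper_width: 0.0666
gripper_force: 30.0
```

```bash
python3 m.py
```

```text
t 28.75 p [ 0.5485 -0.0018  0.1238] yaw_y -27.8 F [ 3.81 -1.66  0.99] M [-0.155 -0.87   0.29 ] q [-32.4  24.5  36.5 112.6 -19.1  48.8 -13.4] w 0.0666 gf 30.000267310460913
Mz,F mean [ 0.273  3.919 -0.449  0.891] sd [0.024 0.532 0.293 0.477]
```

{"method": "servo_tool", "body": {
  "deltas": [
    [0.4,[0,-0.005,0],[0,0,-0.01]],
    [0.4,[0,0,0],[0,0,0]],
    [0.4,[0,0,0],[0,0,0]]
  ]
}}

```text
t: 29.12
eef_pos: [0.5485, -0.0018, 0.1238]
ee_rot: [[0.465, 0.885, 0.001], [0.885, -0.465, -0.0], [0.001, 0.001, -1.0]]
ft_force: [4.4, -0.5, 0.0]
gripper_width: 0.0663
gripper_force: 30.0
```

```bash
python3 m.py
```

```text
t 29.38 p [ 0.5486 -0.0018  0.1238] yaw_y -27.7 F [ 4.97 -0.59  1.  ] M [-0.243 -1.119  0.278] q [-32.4  24.5  36.5 112.7 -19.1  48.8 -13.3] w 0.0664 gf 30.00005358180715
Mz,F mean [ 0.217  4.673 -0.632  0.316] sd [0.022 0.639 0.304 0.362]
```

About 0.25 N m over loose, fingertip-tight. I relieve the side force, release and retreat upward.

{"method": "servo_tool", "body": {
  "deltas": [
    [0.4,[0,0.012,0],[0,0,0]],
    [0.4,[0,0,0],[0,0,0]],
    [1,[0,0,0],[0,0,0]],
    [1,[0,0,0],[0,0,0]],
    [1,[0,0,0],[0,0,0]],
    [1,[0,0,-0.1],[0,0,0]],
    [1,[0,0,-0.5],[0,0,0]],
    [1,[0,0,-0.9],[0,0,0]],
    [1,[0,0,-0.9],[0,0,0]],
    [1,[0,-0.9,0],[0,0,0]],
    [1,[0,-0.9,0],[0,0,0]],
    [1,[0,-0.9,0],[0,0,0]],
    [1,[0,-0.9,0],[0,0,0]],
    [1,[0,0,0],[0,0,0]],
    [1,[0,0,0],[0,0,0]]
  ]
}}

```text
t: 31.25
eef_pos: [0.3896, 0.0814, 0.244]
ee_rot: [[0.465, 0.885, 0.001], [0.885, -0.465, 0.001], [0.001, 0.001, -1.0]]
ft_force: [0.6, 0.2, 0.6]
gripper_width: 0.087
gripper_force: 0.0
```

```bash
python3 - <<'E'
from h import *
st()
s=arm.capture("scene")
a=np.linspace(0,2*np.pi,60)
im=crop(s,292,205,26,30,10)
for z,r in((.1355,.033),(.1175,.033)):
    for P in ((proj(s,np.c_[.549+r*np.cos(a),-.0015+r*np.sin(a),0*a+z])-np.array((292,205))+[26.5,30.5])*10).astype(int): cv2.circle(im,tuple(map(int,P)),1,(0,0,255),-1)
cv2.imwrite("pics/end.png",im)
E
```

```text
t 31.25 p [0.3896 0.0814 0.244 ] yaw_y -27.7 F [0.55 0.22 0.61] M [-0.106  0.068  0.004] q [-54.3  -3.3  35.7 122.4   2.2  60.2 -47.5] w 0.087 gf 0.0
```

View pics/end.png

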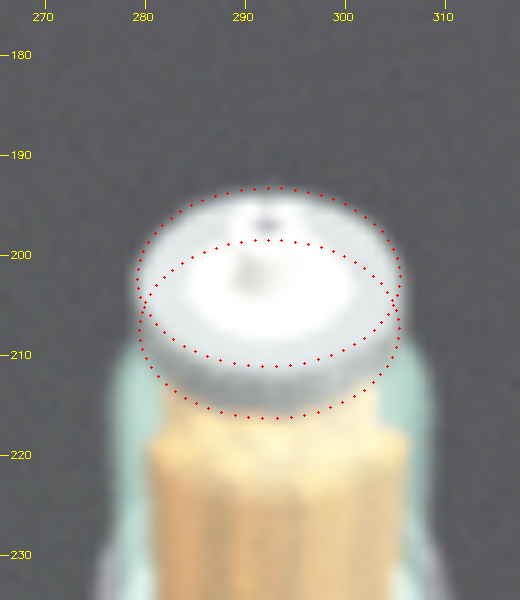

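The band (about 292,205) lies level on the disc at the expected home height, and the robot touches nothing. I'm handing in.

```bash
python3 -c "
from rig import arm
print(arm.hand_in())"
```

```text
the job is handed in; nothing more can be done
None
```

I closed the jar and handed the job in at about 31 s: the disc is home and the band is screwed down, left at about 0.25 N m over loose after briefly reaching about 0.42 N m, above the 0.3 limit; no verdict was returned.

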